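# Coin shop: put two coin tubes back in their graded holes

## Robot

A 6-joint arm with a two-finger parallel gripper is mounted at the origin on the work surface. World frame = base frame: x ahead of the robot, y to its left, z up, the work surface at z = 0. Lengths are in m, angles in rad, forces in N, time in s.
With the tool pointing down it reaches from about 0.375 to 0.925 m from the base axis. Payload 5.7 kg.
Tool frame: the origin (TCP) lies at the very end of the fingers, on their centre line; the grasp point (between the pads) lies 19 mm behind it; x points along the fingers, z is the direction in which the jaws open and shut, and the axes are right-handed (so a half turn about x gives the same grasp; the last joint's range is limited). The gripper opens to 88 mm and grips with 3 to 60 N. Pads are 20 mm wide; open, the fingers measure 115 mm over their backs; the gripper's body (75 mm by 178 mm) begins 61 mm behind the grasp point.
Start: joints at [-1.388, 0.359, 1.51, -0, 1.272, -0.115], TCP at [0.176, -0.574, 0.196] pointing down, gripper open.
Joint ranges: [-2.97, 2.97], [-1.01, 2.36], [0.21, 2.38], [-0.96, 4.11], [0.2, 2.71], [-2.98, 2.98]. Speed limits (rad/s): [2.39, 2.39, 3.14, 3.14, 3.14, 3.14].

## Interface

Orientations are given as a 3x3 rotation matrix whose columns are the frame's x, y, z axes.
In Python, from cell import arm, eyes gives the robot as it stands.
- The arm moves only by the tool send_rows, never from a script. Its argument "series" is text: rows parted by semicolons, each of 6 numbers parted by spaces: the shift along the tool's x, y, z in m, then the turn, a rotation vector about the tool's x, y, z in degrees. A call has 1 to 10 rows; each row is the pose to reach, as a shift and turn from the pose commanded when the call began, along the tool's axes at that moment; what a row does not reach only later rows make up. A row lasts 1/8 s, in which the tool goes at most 62.5 mm and 10.7 degrees, less where a joint would pass 70% of its speed; a pose out of reach is approached as far as the arm can. A call with a gripper value outside its range is refused whole. "claw" is the opening, from 0 (shut) to 1 (fully open), set as the call begins (left out, the last holds). The fingers move at their own pace and stop on an object; the grip force is fixed at half the most. Time passes only in rows, so rows that repeat a pose let the fingers close. It gives the time, the measured TCP pose, the force and the opening at its end, in the units of the state.
- arm.get_state(): the state, without advancing time (a new reading comes with each control period).
- eyes.get_image(name): name is "side" or "top" or "wrist"; returns a dict with "image" (400x640x3 uint8, blue, green, red), "K" (3x3 intrinsics, pixels), "k1" (the pictures are not rectified: a ray, as slopes to the right and down, at radius r is drawn at 1 + k1 r^2 times it, then the intrinsics apply), "position" and "rotation" of the camera in the world; the wrist camera has in their place "mount" (4x4, takes a point from camera to tool coordinates, whose origin is the TCP and whose axes are the tool frame's). Camera axes: x right, y up, looking along -z (the intrinsics and any distortion apply to the point x, -y, -z); pixel columns grow to the right and rows downward; lengths in m; the calibration is good to about 2 mm. A picture is of the moment at which its call begins: read the wrist's pose just before it. There is no depth.
- arm.finish_job(): hands the job in, once; it reports no verdict.
The state is a dict: "clock": time; "joint_pos": joint angles; "qvel": joint speeds; "joint_torque": joint torques, N m; "ee_pos": TCP position; "tool_rot": TCP orientation; "force": force on the tool from outside, world axes, zero at the start; "ft_torque": the same for the moment, N m; "finger_gap": finger opening in m.
Only numpy, scipy, OpenCV 4.12 (cv2) and the standard library are available. Lean on these libraries where they do the work, as an engineer would, in place of code of your own. Each camera call takes 0.05 s, during which the arm holds its last target.

## Task

Two coin tubes are out of place: one stands out on the counter, and one was left in the widest hole of the wooden rack, far too loose for it. Put each of them in the rack hole that matches its diameter, upright and all the way down, and let go. Leave the two tubes that already fit, and everything else on the counter, where they are.

Things in the scene. Friction and masses are not known exactly. Their poses are not given: they have to be found in the camera images.
- rack: Wooden block fixed to the counter, 84 (its x) x 310 (its y) x 50 mm high. Five round vertical holes in a row along its y, 58 mm apart, right through to the counter top (a seated tube stands on the counter, 60 mm proud). Graded 25, 31, 37, 43, 49 mm wide from its +y end (robot's left); each 3 mm wider than its tube, mouth chamfered 3 mm. Origin: centre of underside; yaw within 0.3 rad.
- rack_hole0 (a point): Centre of the mouth of the 25 mm hole, on the rack's top face, 50 mm above the counter. Meant for the 22 mm tube, which stands in it.
- rack_hole1 (a point): Centre of the mouth of the 31 mm hole, on the rack's top face, 50 mm above the counter. Meant for the 28 mm tube, empty at the start.
- rack_hole2 (a point): Centre of the mouth of the 37 mm hole, on the rack's top face, 50 mm above the counter. Meant for the 34 mm tube, empty at the start.
- rack_hole3 (a point): Centre of the mouth of the 43 mm hole, on the rack's top face, 50 mm above the counter. Meant for the 40 mm tube, which stands in it.
- rack_hole4 (a point): Centre of the mouth of the 49 mm hole, on the rack's top face, 50 mm above the counter. Meant for a 46 mm tube, which is not here; at the start one of the two misplaced tubes stands in it, and it is left empty at the end.
- tube28: Coin tube: frosted plastic cylinder 28 mm in diameter, 110 mm tall, black cap of the same diameter. Origin: centre of underside; z up its axis. To be put away; 120 to 310 g. Starts upright, either on the open counter right of the rack or loose and off centre in the rack's 49 mm hole; the other tube to be put away is in the other of these two places.
- tube34: Coin tube: frosted plastic cylinder 34 mm in diameter, 110 mm tall, black cap of the same diameter. Origin: centre of underside; z up its axis. To be put away; 120 to 310 g. Starts upright, either on the open counter right of the rack or loose and off centre in the rack's 49 mm hole; the other tube to be put away is in the other of these two places.
- tube22: Coin tube: frosted plastic cylinder 22 mm in diameter, 110 mm tall, black cap of the same diameter. Origin: centre of underside; z up its axis. Already in its right hole in the rack; leave it there.
- tube40: Coin tube: frosted plastic cylinder 40 mm in diameter, 110 mm tall, black cap of the same diameter. Origin: centre of underside; z up its axis. Already in its right hole in the rack; leave it there.
- loupe: Bystander: magnifying glass lying flat, round frame 70 mm across with a black handle to its -x, 169 mm long in all, 16 mm high. Origin: under the centre of the glass.
- scale: Bystander: black pocket scale with a steel pan, 130 by 85 mm, 19 mm high. Origin: centre of its underside.
- caps: Bystander: stack of three round coin capsules, 48 mm across, 21 mm high. Origin: centre of its underside.
- ruler: Bystander: steel ruler lying flat, 160 by 30 by 4 mm. Origin: centre of its underside.

How it is judged:
By the outcome, as a careful person would: the job done as asked, in the order asked, and still so for the second after the job is handed in, with the robot touching nothing.
It also fails if it takes over 69 s, if anything falls off the work surface, if the arm or the gripper's body presses on something with over 40 N, if the wrist force passes 120 N, or if a joint passes its speed limit or range.

## Working session

There is one attempt and no reset: what is moved stays moved. The work goes in short steps, Python scripts to look and compute and a tool call to move; the robot and the scene stay as the last step left them, time stands still between calls to the robot, and variables do not carry over. Pictures are saved under pics/ and viewed, and the job is handed in when it is done.

Besides the shell and the picture viewer there is one more tool, called after "Emit:" as name(argument=value, ...) on one line, values as JSON. send_rows: Moves the arm, as the interface text tells. Its arguments: {"type":"object","properties":{"series":{"type":"string"},"claw":{"type":"number"}},"required":["series"]}

```bash
ls; mkdir -p pics
python3 - <<'E'
from cell import arm, eyes
import cv2
s=arm.get_state(); print({k:s[k] for k in('clock','ee_pos','tool_rot','force','finger_gap')})
for n in('side','top','wrist'):
    d=eyes.get_image(n); cv2.imwrite(f'pics/{n}0.png',d['image']); print(n,{k:v for k,v in d.items() if k!='image'})
E
```

```text
pics
{'clock': 0.0, 'ee_pos': array([ 0.17590145, -0.57284807,  0.19521603]), 'tool_rot': array([[-3.36437767e-04,  9.55982699e-01,  2.93422845e-01],
       [ 1.80589953e-03,  2.93422964e-01, -9.55981016e-01],
       [-9.99998313e-01,  2.08264058e-04, -1.82512727e-03]]), 'force': array([-0.4214553 ,  0.07301736,  0.52266039]), 'finger_gap': 0.08831160657972634}
side {'K': array([[378.69685207,   0.        , 326.09279436],
       [  0.        , 378.69685207, 201.02941105],
       [  0.        ,   0.        ,   1.        ]]), 'k1': -0.035205327488564135, 'position': array([ 0.33628509, -0.58429534,  0.73480811]), 'rotation': array([[ 0.93604738,  0.23153817, -0.26496298],
       [-0.35125732,  0.65941427, -0.66467369],
       [ 0.02082304,  0.71523625,  0.69857247]])}
top {'K': array([[506.01201309,   0.        , 315.07670901],
       [  0.        , 506.01201309, 188.13545129],
       [  0.        ,   0.        ,   1.        ]]), 'k1': -0.10206162434662247, 'position': array([0.36172174, 0.05716666, 1.54907373]), 'rotation': array([[ 0.00344305,  0.99005394, -0.14064617],
       [-0.99996698,  0.00444408,  0.00680385],
       [ 0.00736122,  0.1406181 ,  0.99003655]])}
wrist {'K': array([[314.14768756,   0.        , 320.18544149],
       [  0.        , 314.14768756, 204.5346481 ],
       [  0.        ,   0.        ,   1.        ]]), 'k1': 0.00023342537370610658, 'mount': array([[ 7.89226216e-04,  3.01575399e-01, -9.53442005e-01,
        -1.89371580e-01],
       [-1.67138964e-04,  9.53442328e-01,  3.01575363e-01,
         8.35968701e-02],
       [ 9.99999675e-01, -7.86538732e-05,  8.02886681e-04,
         1.62341067e-04],
       [ 0.00000000e+00,  0.00000000e+00,  0.00000000e+00,
         1.00000000e+00]])}
```

View pics/side0.png

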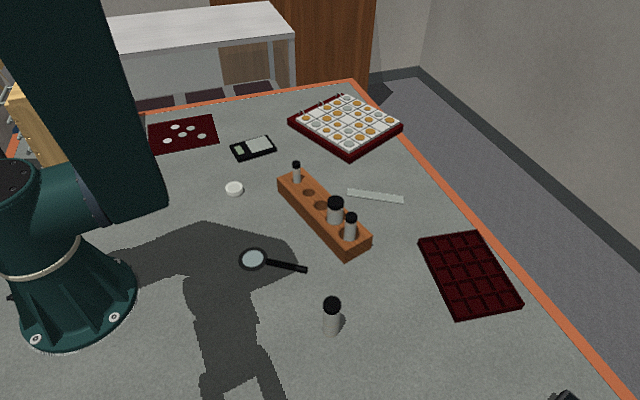

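View pics/top0.png

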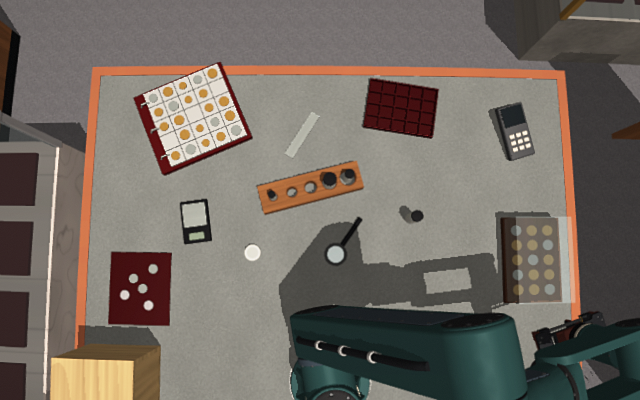

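View pics/wrist0.png

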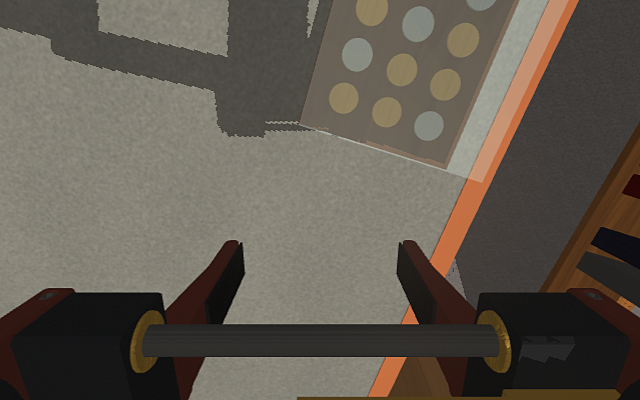

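The side and top views show the rack with four tubes: one in hole 0, the 40 mm tube, and one in the 49 mm hole. The loose tube is at about (416,215) in top and (332,315) in side. I'll enlarge them.

```bash
cat > h.py <<'E'
import numpy as np, cv2
from cell import arm, eyes
def proj(d,P,pose=None):
    P=np.atleast_2d(P)
    if 'mount' in d:
        ee,R=pose; M=d['mount']; Rc=R@M[:3,:3]; c=ee+R@M[:3,3]
    else: Rc=d['rotation'];c=d['position']
    q=(P-c)@Rc; x=q[:,0]/-q[:,2]; y=-q[:,1]/-q[:,2]
    f=1+d['k1']*(x*x+y*y); K=d['K']
    return np.stack([K[0,0]*x*f+K[0,2],K[1,1]*y*f+K[1,2]],1)
def ray(d,u,v,pose=None):
    if 'mount' in d:
        ee,R=pose; M=d['mount']; Rc=R@M[:3,:3]; c=ee+R@M[:3,3]
    else: Rc=d['rotation'];c=d['position']
    K=d['K'];a=(u-K[0,2])/K[0,0];b=(v-K[1,2])/K[1,1];x,y=a,b
    for _ in range(20):
        f=1+d['k1']*(x*x+y*y);x,y=a/f,b/f
    return c,Rc@np.array([x,-y,-1])
def atz(d,u,v,z,pose=None):
    c,r=ray(d,u,v,pose); return c+r*(z-c[2])/r[2]
def crop(img,x0,y0,w,h,k,name):
    c=cv2.resize(img[y0:y0+h,x0:x0+w],None,fx=k,fy=k,interpolation=cv2.INTER_CUBIC)
    st=10
    for x in range((x0+st-1)//st*st,x0+w,st):
        cv2.putText(c,str(x),((x-x0)*k,10),0,.35,(0,255,255),1); cv2.line(c,((x-x0)*k,12),((x-x0)*k,18),(0,255,255),1)
    for y in range((y0+st-1)//st*st,y0+h,st):
        cv2.putText(c,str(y),(0,(y-y0)*k+4),0,.35,(0,255,255),1); cv2.line(c,(24,(y-y0)*k),(30,(y-y0)*k),(0,255,255),1)
    cv2.imwrite(name,c)
E
python3 - <<'E'
from h import *
t=cv2.imread('pics/top0.png');s=cv2.imread('pics/side0.png')
crop(t,250,155,120,65,6,'pics/ct.png'); crop(s,270,155,110,110,5,'pics/cs.png')
crop(t,390,195,45,35,10,'pics/ctt.png'); crop(s,305,285,60,60,8,'pics/cst.png')
E
```

```text
(no output)
```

View pics/ct.png

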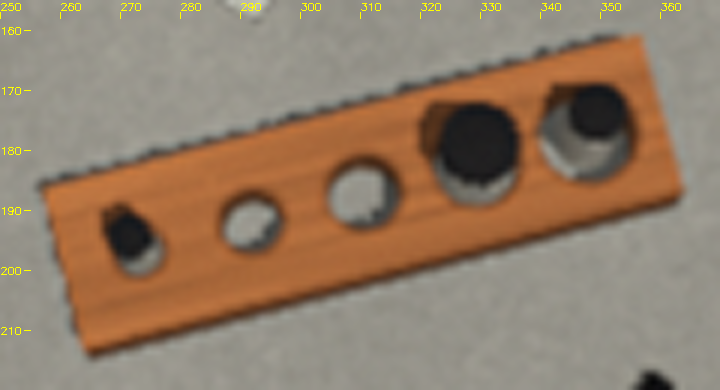

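View pics/cs.png

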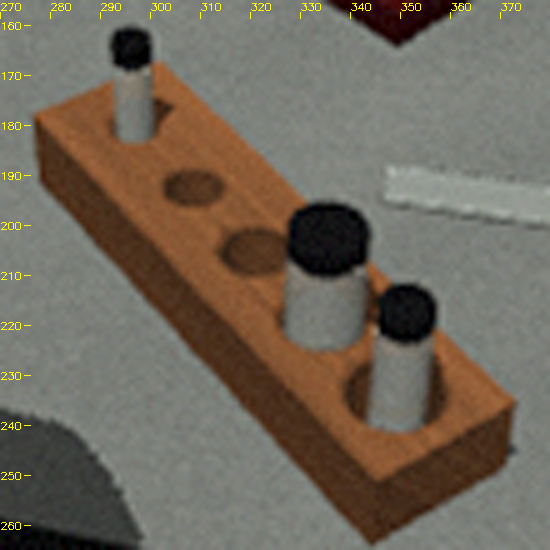

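View pics/ctt.png

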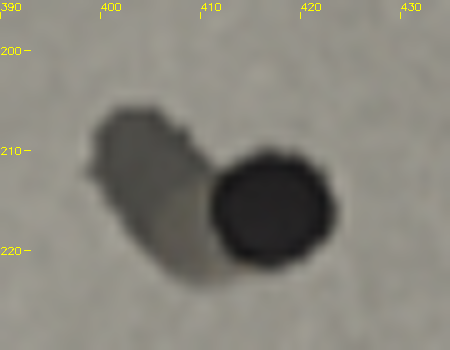

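View pics/cst.png

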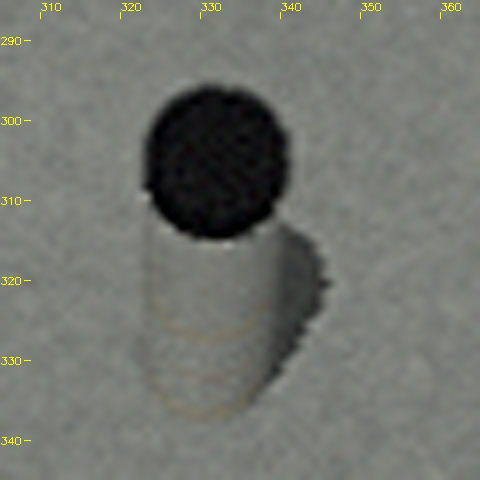

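```bash
cat > fit.py <<'E'
from h import *
from scipy.optimize import least_squares
T=eyes.get_image('top');S=eyes.get_image('side')
def rp(p,l):
    c,s=np.cos(p[2]),np.sin(p[2]); l=np.atleast_2d(l)
    return np.stack([p[0]+c*l[:,0]-s*l[:,1],p[1]+s*l[:,0]+c*l[:,1],l[:,2]],1)
# local: corners A(+x,+y) far-left ; B(+x,-y); C(-x,-y); D(-x,+y); holes
A,B,C,D=[(.042,.155,.05),(.042,-.155,.05),(-.042,-.155,.05),(-.042,.155,.05)]
h=[(0,.116-.058*i,.05) for i in range(5)]
tl=[A,B,D,h[1],h[2],h[4]]; tp=[(257,185.5),(356.8,161),(265,213),(292,192),(310.5,187),(347.8,177.2)]
sl=[A,B,C,D,h[1],h[2]]; sp=[(302,167.4),(372.8,235.4),(345.6,251),(277.2,178.2),(308.8,192.6),(321.6,205.4)]
tp=np.array(tp)-.5; sp=np.array(sp)-.5
if __name__=='__main__':
    for nm,w in(('both',(1,1)),('top',(1,0)),('side',(0,1))):
        f=lambda p:np.r_[w[0]*(proj(T,rp(p,tl))-tp).ravel(),w[1]*(proj(S,rp(p,sl))-sp).ravel()]
        r=least_squares(f,[.5,0,.0]); print(nm,r.x.round(4)); print(r.fun.reshape(-1,2).round(1).tolist())
        if nm=='both': print(rp(r.x,h).round(4))
    # tubes: cap-top centres z .110
    print('loose top',atz(T,416.7-.5,215.7-.5,.110)[:2],'side cap',atz(S,332-.5,304.5-.5,.110)[:2])
    print('h4 top',atz(T,349.5-.5,173.3-.5,.110)[:2],'side', atz(S,351.3-.5,216.2-.5,.11)[:2])
    # cap diameters in top
    for u,v,w in((416.7,215.7,12.2),(349.5,173.3,9.7)):
        print('dia',np.linalg.norm(atz(T,u-w/2,v,.11)-atz(T,u+w/2,v,.11)))
E
python3 fit.py
```

```text
both [0.5798 0.0609 0.2604]
[[0.3, 1.0], [0.2, -0.2], [-1.0, 0.5], [0.1, -0.2], [0.4, -0.1], [0.5, 0.0], [0.5, -0.3], [0.5, 0.1], [-0.3, 0.4], [-0.3, -0.3], [0.2, -0.7], [-0.0, -0.8]]
[[ 0.55    0.173   0.05  ]
 [ 0.5649  0.1169  0.05  ]
 [ 0.5798  0.0609  0.05  ]
 [ 0.5948  0.0048  0.05  ]
 [ 0.6097 -0.0512  0.05  ]]
top [0.5802 0.0612 0.2566]
[[0.2, 0.6], [0.2, -0.2], [-1.2, 0.2], [0.0, -0.4], [0.3, -0.2], [0.4, 0.0], [0.0, -0.0], [0.0, 0.0], [-0.0, 0.0], [-0.0, -0.0], [0.0, -0.0], [0.0, -0.0]]
side [0.5794 0.0603 0.2638]
[[0.0, 0.0], [0.0, -0.0], [-0.0, 0.0], [0.0, -0.0], [0.0, 0.0], [0.0, 0.0], [0.2, -0.1], [0.6, 0.2], [-0.1, 0.6], [-0.6, -0.0], [0.1, -0.5], [-0.1, -0.6]]
loose top [ 0.48906945 -0.24298795] side cap [ 0.48683877 -0.24864   ]
h4 top [ 0.61133227 -0.05054268] side [ 0.60956832 -0.05319706]
dia 0.035329384395817204
dia 0.028052436780440455
```

```bash
cat >> h.py <<'E'
from scipy.spatial.transform import Rotation as Rot
def goalR(yaw):
    c,s=np.cos(yaw),np.sin(yaw)
    return np.array([[0,-s,c],[0,c,s],[-1,0,0]])
def shift(pos,yaw=.26,st=None):
    st=st or arm.get_state(); R=st['tool_rot']
    d=R.T@(np.array(pos)-st['ee_pos']); rv=Rot.from_matrix(R.T@goalR(yaw)).as_rotvec(degrees=True)
    print('shift mm',(d*1000).round(1),'turn deg',rv.round(2)); return d,rv
def say():
    s=arm.get_state(); print('t',round(s['clock'],2),'ee',s['ee_pos'].round(4),'F',s['force'].round(2),'gap',round(s['finger_gap'],4),'q',np.round(s['joint_pos'],3)); return s
E
python3 - <<'E'
from h import *
say();say();shift((.488,-.246,.22))
E
```

```text
t 0.25 ee [ 0.176  -0.5732  0.1957] F [-0.07 -0.57 -0.1 ] gap 0.0881 q [-1.388  0.359  1.511 -0.     1.272 -0.115]
t 0.25 ee [ 0.176  -0.5732  0.1957] F [-0.07 -0.57 -0.1 ] gap 0.0881 q [-1.388  0.359  1.511 -0.     1.272 -0.115]
shift mm [ -24.1  394.3 -221.3] turn deg [-8.783e+01 -4.000e-02 -4.000e-02]
```

Emit:
send_rows(series="-0.01 0.039 -0.022 -8.8 0 0; -0.02 0.079 -0.044 -17.6 0 0; -0.024 0.118 -0.066 -26.4 0 0; -0.024 0.158 -0.088 -35.2 0 0; -0.024 0.197 -0.111 -44 0 0; -0.024 0.237 -0.133 -52.7 0 0; -0.024 0.276 -0.155 -61.5 0 0; -0.024 0.315 -0.177 -70.3 0 0; -0.024 0.355 -0.199 -79 0 0; -0.024 0.394 -0.221 -87.8 0 0", claw=1)

```text
clock: 1.5
ee_pos: [0.4888, -0.2455, 0.2201]
tool_rot: [[0.0, -0.261, 0.965], [-0.0, 0.965, 0.261], [-1.0, -0.0, 0.0]]
force: [0.7, -0.4, 0.6]
finger_gap: 0.0878
```

Run:
```python
from h import *
s=say(); d=eyes.get_image('wrist'); cv2.imwrite('pics/w1.png',d['image'])
pose=(s['ee_pos'],s['tool_rot'])
say(); print(proj(d,[(.488,-.245,.11),(.488,-.245,0)],pose)); shift((.488,-.246,.22))
```

```text
t 1.5 ee [ 0.4888 -0.2455  0.2201] F [ 0.67 -0.41  0.59] gap 0.0878 q [-0.592  0.261  1.593  0.     1.287 -0.856]
t 1.55 ee [ 0.492  -0.2418  0.2201] F [2.95 1.98 0.27] gap 0.0878 q [-0.586  0.262  1.592  0.004  1.287 -0.859]
[[319.25064492 192.94299367]
 [319.45636745 170.81178855]]
shift mm [ 0.1 -3.  -5. ] turn deg [ 0.7   0.21 -0.12]
```

View pics/w1.png

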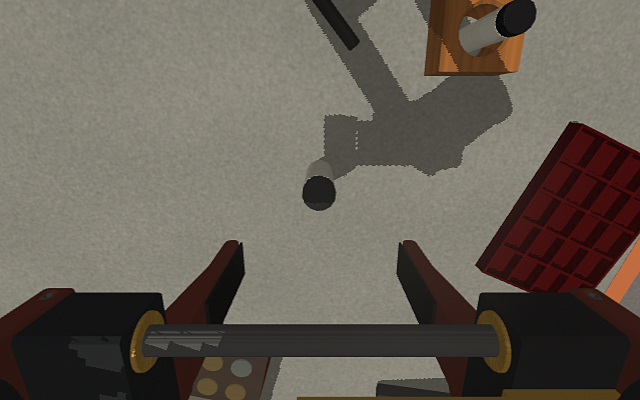

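The cap is at (318.5,192.5), within 1 px of the prediction from top and side, so the position of the loose tube is confirmed.

Emit:
send_rows(series="0 0 0 0 0 0; 0 0 0 0 0 0; 0 0 0 0 0 0")

```text
clock: 1.92
ee_pos: [0.4871, -0.2476, 0.22]
tool_rot: [[-0.0, -0.254, 0.967], [-0.0, 0.967, 0.254], [-1.0, 0.0, -0.0]]
force: [-0.8, -0.1, -0.4]
finger_gap: 0.0881
```

Run:
```python
from h import *
s=say(); d=eyes.get_image('wrist'); cv2.imwrite('pics/w2.png',d['image']); crop(d['image'],280,150,80,75,8,'pics/w2c.png')
pose=(s['ee_pos'],s['tool_rot'])
print(proj(d,[(.488,-.245,.11),(.488,-.245,0)],pose)); shift((.488,-.246,.22)); say()
np.save('pose2.npy',np.c_[pose[0],pose[1]])
```

```text
t 1.93 ee [ 0.4871 -0.2476  0.22  ] F [-0.85 -0.14 -0.42] gap 0.0881 q [-0.597  0.26   1.594 -0.     1.287 -0.854]
[[321.51534584 191.37595773]
 [321.18501133 169.62118516]]
shift mm [0.1 1.3 1.2] turn deg [-0.16 -0.01 -0.  ]
t 1.98 ee [ 0.4871 -0.2476  0.2201] F [ 0.36 -0.16  0.28] gap 0.0877 q [-0.597  0.26   1.594 -0.     1.287 -0.854]
```

View pics/w2c.png

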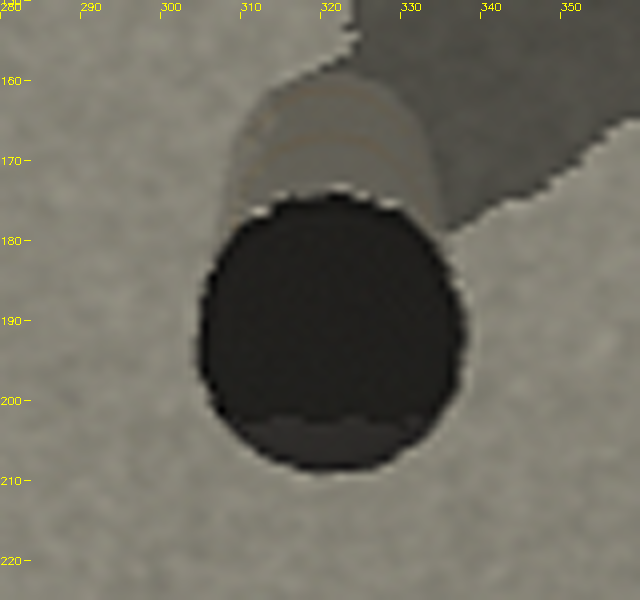

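Emit:
send_rows(series="0.02 0.0023 0.0015 0 0 0; 0.06 0.0023 0.0015 0 0 0; 0.1 0.0023 0.0015 0 0 0; 0.13 0.0023 0.0015 0 0 0; 0.15 0.0023 0.0015 0 0 0; 0.154 0.0023 0.0015 0 0 0; 0.154 0.0023 0.0015 0 0 0")

```text
clock: 2.85
ee_pos: [0.4887, -0.2446, 0.0664]
tool_rot: [[0.0, -0.256, 0.967], [-0.0, 0.967, 0.256], [-1.0, -0.0, 0.0]]
force: [0.6, 0.5, 0.4]
finger_gap: 0.0879
```

Emit:
send_rows(series="0 0 0 0 0 0; 0 0 0 0 0 0; 0 0 0 0 0 0; 0 0 0 0 0 0; 0 0 0 0 0 0; 0 0 0 0 0 0", claw=0)

```text
clock: 3.6
ee_pos: [0.4886, -0.244, 0.066]
tool_rot: [[-0.0, -0.257, 0.967], [0.0, 0.967, 0.257], [-1.0, 0.0, -0.0]]
force: [-0.3, 0.3, 0.1]
finger_gap: 0.0333
```

Emit:
send_rows(series="-0.02 0 0 0 0 0; -0.05 0 0 0 0 0; -0.09 0 0 0 0 0; -0.13 0.01 0.006 0 0 0; -0.14 0.045 0.028 0 0 0; -0.14 0.09 0.055 0 0 0; -0.14 0.14 0.086 0 0 0; -0.14 0.19 0.116 0 0 0; -0.14 0.235 0.144 0 0 0; -0.14 0.26 0.16 0 0 0")

```text
clock: 4.85
ee_pos: [0.5765, 0.051, 0.2055]
tool_rot: [[-0.001, -0.259, 0.966], [0.001, 0.966, 0.259], [-1.0, 0.001, -0.001]]
force: [-0.8, -1.2, -2.3]
finger_gap: 0.0334
```

Emit:
send_rows(series="0 0.008 0.004 0 0 0; 0 0.0115 0.0065 0 0 0; 0 0.0115 0.0065 0 0 0; 0 0.0115 0.0065 0 0 0; 0 0.0115 0.0065 0 0 0")

```text
clock: 5.48
ee_pos: [0.5799, 0.0603, 0.2061]
tool_rot: [[0.0, -0.255, 0.967], [-0.0, 0.967, 0.255], [-1.0, -0.0, 0.0]]
force: [0.1, 1.1, -2.4]
finger_gap: 0.0333
```

Run:
```python
from h import *
s=say(); d=eyes.get_image('wrist'); cv2.imwrite('pics/w3.png',d['image'])
np.save('pose3.npy',np.c_[s['ee_pos'],s['tool_rot']])
d2=eyes.get_image('side'); cv2.imwrite('pics/s3.png',d2['image'])
h=[(0.55,.173,.05),(.5649,.1169,.05),(.5798,.0609,.05),(.5948,.0048,.05),(.6097,-.0512,.05)]
print(proj(d,h,(s['ee_pos'],s['tool_rot'])).round(1).tolist())
print(s['tool_rot'].round(3).tolist()); shift((.5798,.0609,.206))
```

```text
t 5.47 ee [0.5799 0.0603 0.2061] F [ 0.06  1.08 -2.38] gap 0.0333 q [-0.015  0.326  1.535 -0.     1.281 -0.273]
[[319.7, 70.9], [319.9, 129.4], [320.0, 182.1], [320.1, 230.0], [320.2, 273.4]]
[[0.0, -0.255, 0.967], [-0.0, 0.967, 0.255], [-1.0, -0.0, 0.0]]
shift mm [ 0.1  0.4 -0. ] turn deg [-0.07  0.   -0.  ]
```

View pics/w3.png

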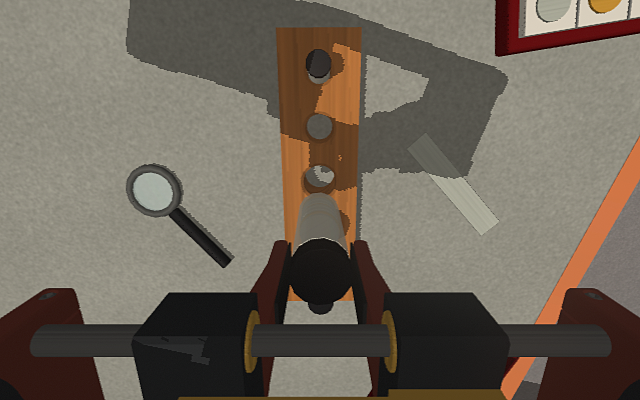

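View pics/s3.png

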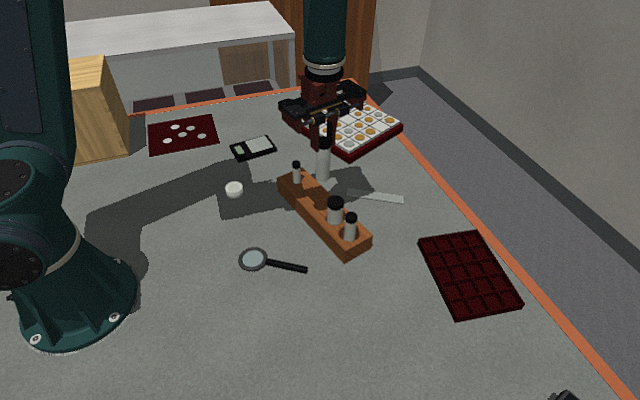

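Run:
```python
from h import *
w=cv2.imread('pics/w3.png'); crop(w,270,15,100,90,6,'pics/w3a.png'); crop(w,270,100,100,100,6,'pics/w3b.png')
s=cv2.imread('pics/s3.png'); crop(s,270,140,110,100,6,'pics/s3b.png')
```

```text
(no output)
```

View pics/w3a.png

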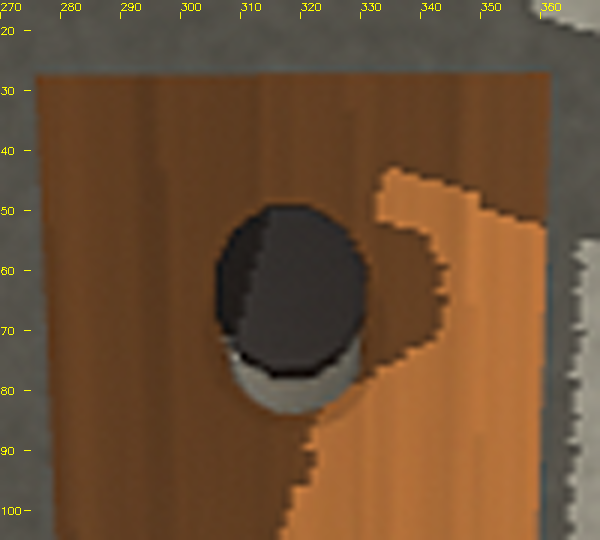

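View pics/w3b.png

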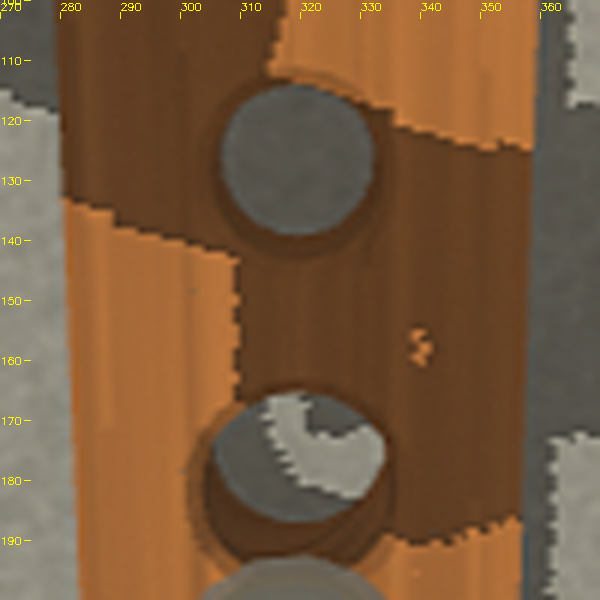

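View pics/s3b.png

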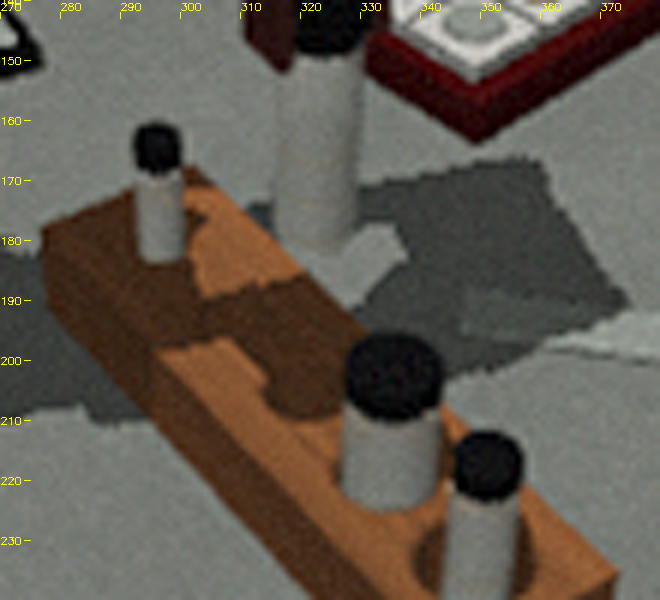

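Run:
```python
from h import *
from fit import rp,A,D,h
from scipy.optimize import least_squares
d=eyes.get_image('wrist'); M=np.load('pose3.npy'); pose=(M[:,0],M[:,1:])
# check tube bottom outline
t=np.linspace(0,2*np.pi,73)
def circ(x,y,z,r): return np.c_[x+r*np.cos(t),y+r*np.sin(t),0*t+z]
x,y,z=pose[0]
for zz in(z+.019-.085,z+.019+.025):
    q=proj(d,circ(x,y,zz,.017),pose); print('tube circle z',round(zz,3),q.min(0).round(1),q.max(0).round(1))
L=[A,D,h[1],h[2]]; P=np.array([(361.2,26.5),(275.5,26.9),(319.2,127),(318,180.3)])
def f(p):
    e=(proj(d,rp(p,L),pose)-P).ravel()
    q=rp(p,[(-.042,.0609,.05),(-.042,.02,.05),(.042,.06,.05),(.042,.02,.05)]);u=proj(d,q,pose)
    def xat(a,b,v): return a[0]+(b[0]-a[0])*(v-a[1])/(b[1]-a[1])
    return np.r_[e,xat(u[0],u[1],190)-282.5,xat(u[2],u[3],190)-356.7]
r=least_squares(f,[.58,.06,.26]); print(r.x.round(4),r.fun.round(1)); print(rp(r.x,h).round(4).tolist())
w=cv2.imread('pics/w3.png'); crop(w,270,180,100,100,6,'pics/w3d.png')
```

```text
tube circle z 0.14 [300.  188.2] [339.7 226. ]
tube circle z 0.25 [287.1 242.9] [352.3 300.9]
[0.5785 0.0621 0.2619] [ 0.1 -0.6 -0.1 -0.6 -0.3  1.   1.1  0.5 -0.3 -0.6]
[[0.5485, 0.1741, 0.05], [0.5635, 0.1181, 0.05], [0.5785, 0.0621, 0.05], [0.5935, 0.0061, 0.05], [0.6086, -0.05, 0.05]]
```

View pics/w3d.png

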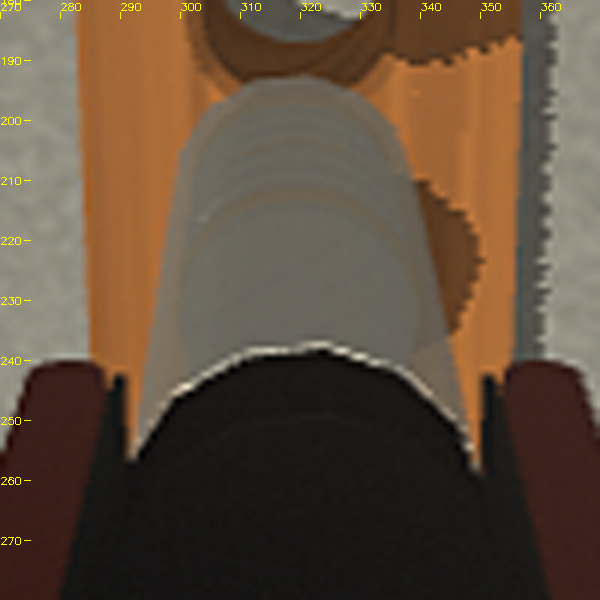

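```bash
cat > ov.py <<'E'
from h import *
t=np.linspace(0,2*np.pi,73)
def circ(x,y,z,r): return np.c_[x+r*np.cos(t),y+r*np.sin(t),0*t+z]
def ell(img,q,x0,y0,k,col):
    cv2.polylines(img,[np.round(((q+.5)-[x0,y0])*k*16).astype(int)],True,col,1,cv2.LINE_AA,4)
def overlay(img,x0,y0,w,h,k,curves,name):
    c=cv2.resize(img[y0:y0+h,x0:x0+w],None,fx=k,fy=k,interpolation=cv2.INTER_CUBIC)
    for q,col in curves: ell(c,q,x0,y0,k,col)
    cv2.imwrite(name,c)
E
python3 - <<'E'
from ov import *
S=eyes.get_image('side');T=eyes.get_image('top');cv2.imwrite('pics/t3.png',T['image'])
M=np.load('pose3.npy');x,y,z=M[:,0];W=eyes.get_image('wrist');pose=(M[:,0],M[:,1:])
dx,dy=.0008,-.0031
Y=(0,255,255);R=(0,0,255);G=(0,255,0)
hs=[((.5785,.0621),.0185),((.5635,.1181),.0155)]
hs2=[((.5798,.0609),.0185),((.5649,.1169),.0155)]
def cv(d,p=None):
    L=[]
    for zz in(.14,.25): L+=[(proj(d,circ(x,y,zz,.017),p),R),(proj(d,circ(x+dx,y+dy,zz,.017),p),G)]
    for (c,r) in hs: L.append((proj(d,circ(*c,.05,r+.003),p),G))
    for (c,r) in hs2: L.append((proj(d,circ(*c,.05,r+.003),p),R))
    return L
overlay(S['image'],290,125,80,95,8,cv(S),'pics/os.png')
overlay(W['image'],270,110,100,200,4,cv(W,pose),'pics/ow.png')
overlay(cv2.imread('pics/side0.png'),300,290,50,50,10,[(proj(S,circ(a,b,zz,.017)),c) for a,b,c in((.488,-.244,R),(.4886,-.2465,G)) for zz in(0,.11)],'pics/os0.png')
overlay(cv2.imread('pics/top0.png'),390,195,45,35,12,[(proj(T,circ(a,b,zz,.017)),c) for a,b,c in((.488,-.244,R),(.4886,-.2465,G)) for zz in(0,.11)],'pics/ot0.png')
E
```

```text
(no output)
```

View pics/os.png

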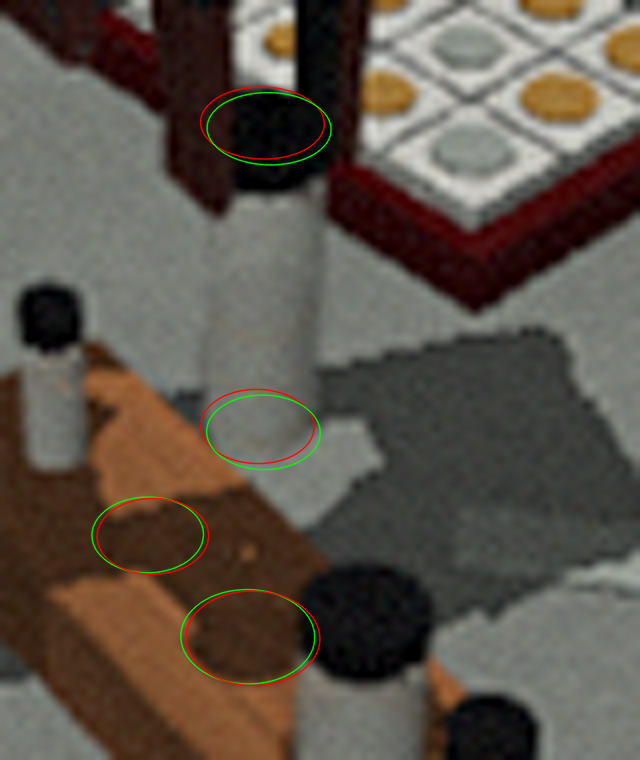

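View pics/ow.png

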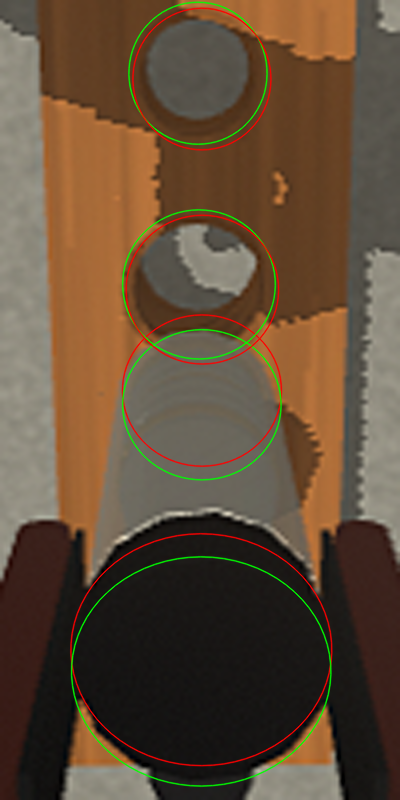

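View pics/os0.png

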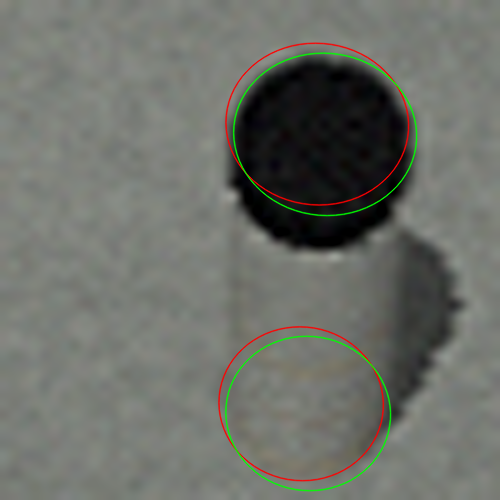

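View pics/ot0.png

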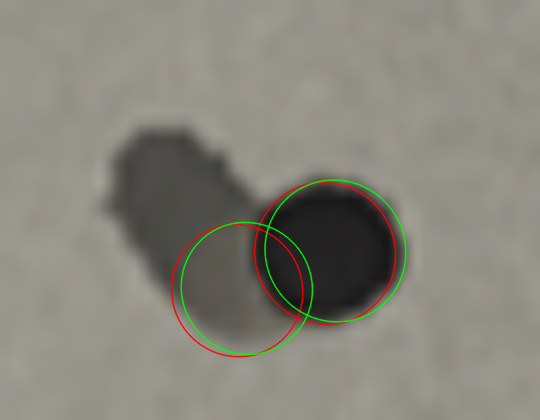

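Emit:
send_rows(series="0 0.0028 -0.0008 0 0 0; 0.02 0.0028 -0.0008 0 0 0; 0.045 0.0028 -0.0008 0 0 0; 0.065 0.0028 -0.0008 0 0 0; 0.078 0.0028 -0.0008 0 0 0; 0.08 0.0028 -0.0008 0 0 0; 0.08 0.0028 -0.0008 0 0 0; 0.08 0.0028 -0.0008 0 0 0")

```text
clock: 6.88
ee_pos: [0.5792, 0.0636, 0.127]
tool_rot: [[0.002, -0.257, 0.967], [0.0, 0.967, 0.257], [-1.0, -0.0, 0.002]]
force: [0.8, -0.1, -2.8]
finger_gap: 0.0331
```

Run:
```python
from ov import *
s=say(); pose=(s['ee_pos'],s['tool_rot']); W=eyes.get_image('wrist');S=eyes.get_image('side')
np.save('pose4.npy',np.c_[pose[0],pose[1]]); cv2.imwrite('pics/w4.png',W['image']);cv2.imwrite('pics/s4.png',S['image'])
x,y,z=pose[0]; R=(0,0,255);G=(0,255,0)
for d,p,a,n in((W,pose,(270,100,100,200,4),'ow4'),(S,None,(290,155,80,80,8),'os4')):
    L=[(proj(d,circ(x,y,z-.066,.017),p),R),(proj(d,circ(.5785,.0621,.05,.0215),p),G)]
    overlay(d['image'],*a,L,f'pics/{n}.png'); crop(d['image'],*a,f'pics/{n}c.png')
```

```text
t 6.88 ee [0.5792 0.0636 0.127 ] F [ 0.79 -0.1  -2.84] gap 0.0331 q [-0.009  0.403  1.629  0.     1.107 -0.269]
```

View pics/ow4.png

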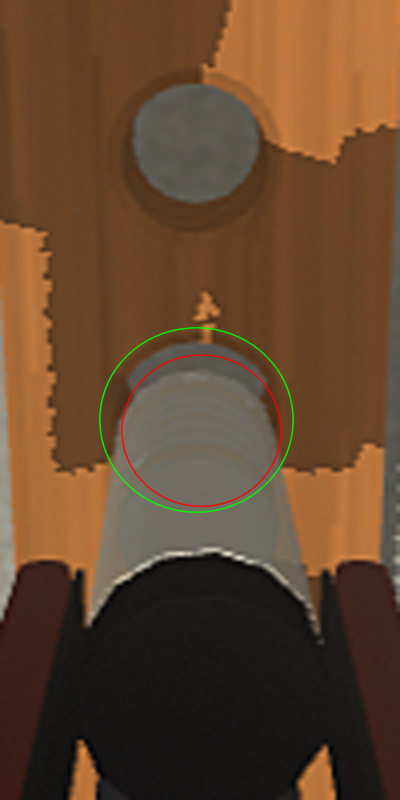

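View pics/os4.png

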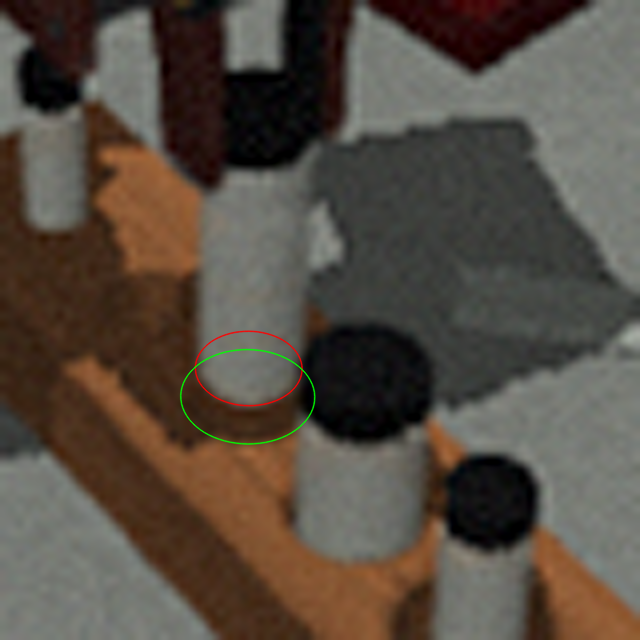

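Run:
```python
from h import *
crop(cv2.imread('pics/w4.png'),285,165,70,60,11,'pics/w4c.png')
crop(cv2.imread('pics/s4.png'),300,175,50,45,14,'pics/s4c.png')
```

```text
(no output)
```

View pics/w4c.png

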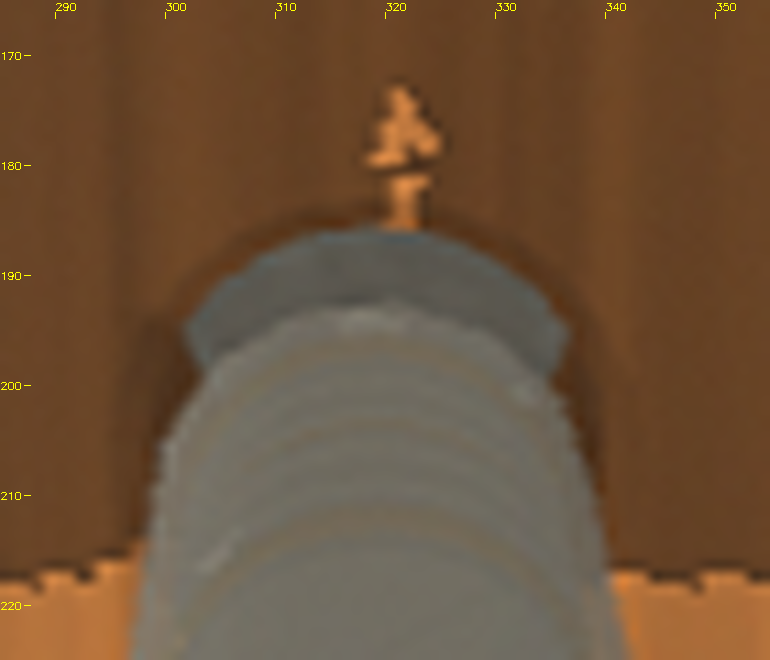

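View pics/s4c.png

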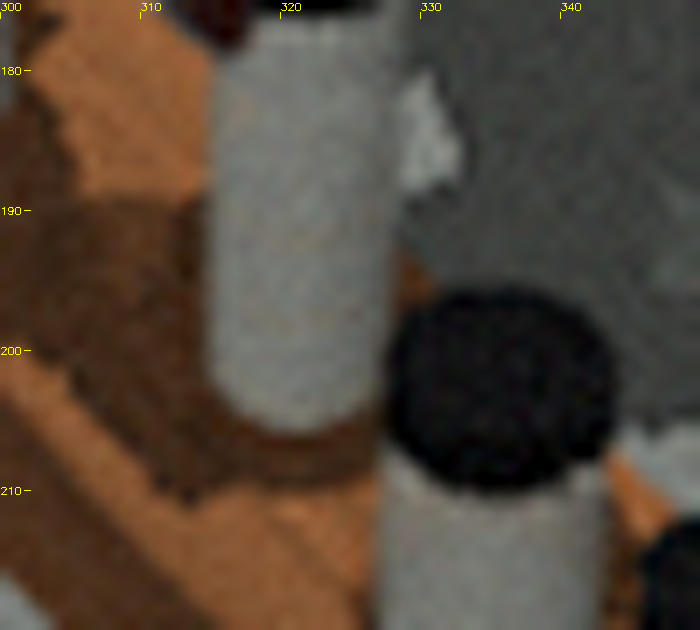

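Run:
```python
from ov import *
W=eyes.get_image('wrist');M=np.load('pose4.npy');pose=(M[:,0],M[:,1:]);x,y,z=M[:,0];ty=M[:,2];
for off in(-4,-3,-2,-1,0,1):
  for r in (.017,):
    tb=np.array([x,y])+ty[:2]*off/1e3
    a=proj(W,circ(*tb,z-.066,r),pose);
    b=proj(W,circ(x,y,.05,.0215),pose);c=proj(W,circ(x,y,.047,.0185),pose);e=proj(W,circ(x,y,0,.0185),pose)
    print(off,'tube top',a[:,1].min().round(1),'x',a[:,0].min().round(1),a[:,0].max().round(1),'mouth',b[:,1].min().round(1),'inner',c[:,1].min().round(1),'ctr',e[:,1].min().round(1),e[:,0].min().round(1),e[:,0].max().round(1))
```

```text
-4 tube top 192.7 x 299.9 339.5 mouth 179.9 inner 182.5 ctr 171.7 301.9 337.5
-3 tube top 191.6 x 299.9 339.6 mouth 179.9 inner 182.5 ctr 171.7 301.9 337.5
-2 tube top 190.4 x 299.9 339.6 mouth 179.9 inner 182.5 ctr 171.7 301.9 337.5
-1 tube top 189.3 x 299.9 339.6 mouth 179.9 inner 182.5 ctr 171.7 301.9 337.5
0 tube top 188.1 x 299.9 339.6 mouth 179.9 inner 182.5 ctr 171.7 301.9 337.5
1 tube top 187.0 x 299.8 339.6 mouth 179.9 inner 182.5 ctr 171.7 301.9 337.5
```

Emit:
send_rows(series="0.006 0.0005 0 0 0 0; 0.012 0.0005 0 0 0 0; 0.018 0.0005 0 0 0 0; 0.024 0.0005 0 0 0 0; 0.026 0.0005 0 0 0 0; 0.026 0.0005 0 0 0 0")

```text
clock: 7.78
ee_pos: [0.5783, 0.064, 0.0999]
tool_rot: [[-0.0, -0.256, 0.967], [0.0, 0.967, 0.256], [-1.0, 0.0, -0.0]]
force: [-0.4, -0.7, -2.6]
finger_gap: 0.0333
```

Run:
```python
from ov import *
s=say(); W=eyes.get_image('wrist');S=eyes.get_image('side'); print(s['tool_rot'].round(3).tolist())
crop(W['image'],280,170,80,140,4,'pics/w5.png');crop(S['image'],290,160,80,80,7,'pics/s5.png')
```

```text
t 7.78 ee [0.5783 0.064  0.0999] F [-0.36 -0.71 -2.58] gap 0.0333 q [-0.009  0.435  1.656  0.     1.051 -0.268]
[[-0.0, -0.256, 0.967], [0.0, 0.967, 0.256], [-1.0, 0.0, -0.0]]
```

View pics/s5.png

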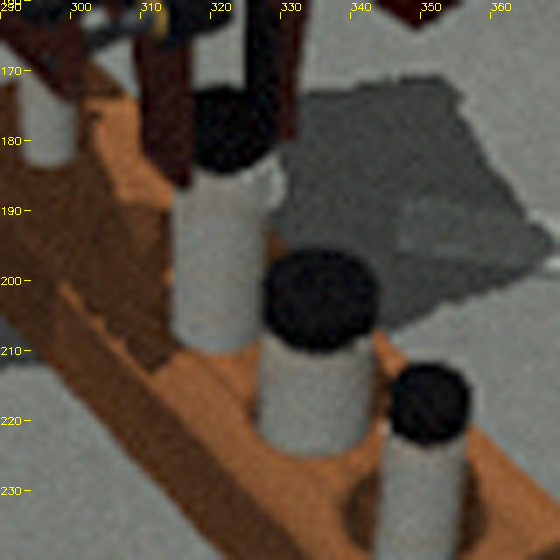

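View pics/w5.png

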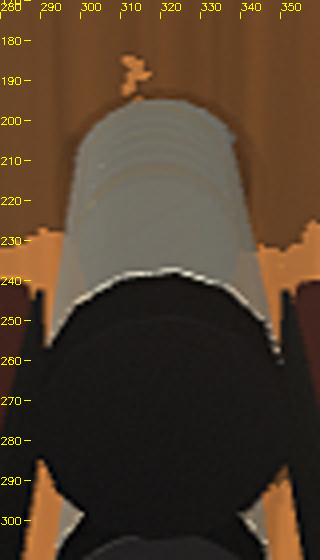

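The tube is 16 mm into hole 2 with no contact force; the force is only its weight, 2.6 N. I'll lower it the rest of the way.

Emit:
send_rows(series="0.007 0 0 0 0 0; 0.014 0 0 0 0 0; 0.021 0 0 0 0 0; 0.028 0 0 0 0 0; 0.031 0 0 0 0 0; 0.033 0 0 0 0 0; 0.033 0 0 0 0 0")

```text
clock: 8.75
ee_pos: [0.5783, 0.0641, 0.067]
tool_rot: [[-0.0, -0.256, 0.967], [0.0, 0.967, 0.256], [-1.0, 0.0, -0.0]]
force: [-0.0, 0.2, -2.1]
finger_gap: 0.0331
```

Emit:
send_rows(series="0 0 0 0 0 0; 0 0 0 0 0 0; 0 0 0 0 0 0; 0 0 0 0 0 0; 0 0 0 0 0 0", claw=1)

```text
clock: 9.38
ee_pos: [0.5784, 0.0641, 0.0671]
tool_rot: [[0.0, -0.256, 0.967], [0.0, 0.967, 0.256], [-1.0, 0.0, 0.0]]
force: [0.3, -0.5, 0.0]
finger_gap: 0.0799
```

Emit:
send_rows(series="-0.03 0 0 0 0 0; -0.07 0 0 0 0 0; -0.11 0 0 0 0 0; -0.15 0 0 0 0 0; -0.15 0 0 0 0 0; -0.15 0 0 0 0 0; -0.15 0 0 0 0 0")

```text
clock: 10.25
ee_pos: [0.5771, 0.064, 0.2154]
tool_rot: [[-0.003, -0.257, 0.967], [0.0, 0.967, 0.257], [-1.0, 0.001, -0.003]]
force: [0.2, 0.3, 0.1]
finger_gap: 0.0881
```

Run:
```python
from ov import *
s=say(); W=eyes.get_image('wrist');S=eyes.get_image('side'); T=eyes.get_image('top')
np.save('pose6.npy',np.c_[s['ee_pos'],s['tool_rot']])
cv2.imwrite('pics/w6.png',W['image']);cv2.imwrite('pics/s6.png',S['image']);cv2.imwrite('pics/t6.png',T['image'])
crop(S['image'],270,155,110,110,5,'pics/s6c.png')
pose=(s['ee_pos'],s['tool_rot'])
print(proj(W,[(.5783,.064,.11),(.611,-.0515,.11)],pose).round(1).tolist())
```

```text
t 10.25 ee [0.5771 0.064  0.2154] F [0.22 0.3  0.08] gap 0.0881 q [-0.009  0.316  1.525  0.     1.303 -0.268]
[[321.4, 195.3], [323.1, 301.4]]
```

View pics/w6.png

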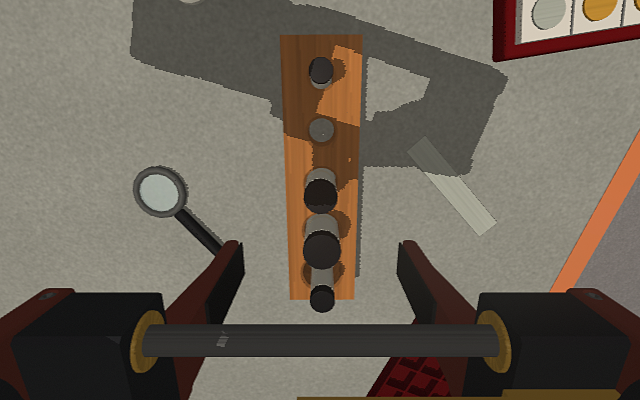

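View pics/s6c.png

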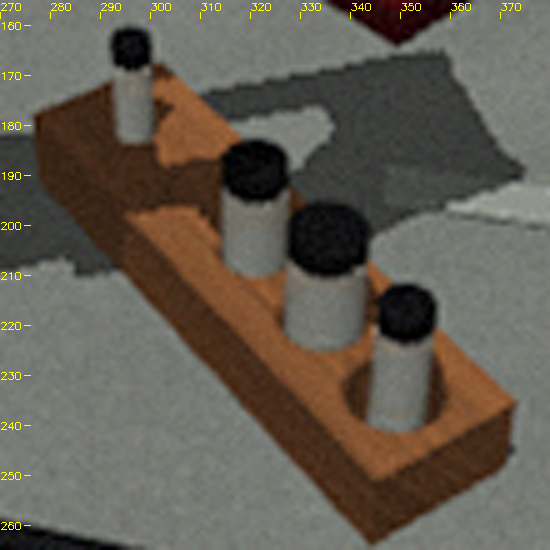

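Emit:
send_rows(series="0 -0.03 0.001 0 0 0; 0 -0.07 0.002 0 0 0; 0 -0.11 0.003 0 0 0; 0 -0.12 0.003 0 0 0; 0 -0.12 0.003 0 0 0; 0 -0.12 0.003 0 0 0; 0 -0.12 0.003 0 0 0")

```text
clock: 11.28
ee_pos: [0.6117, -0.05, 0.2171]
tool_rot: [[-0.0, -0.258, 0.966], [0.0, 0.966, 0.258], [-1.0, 0.0, -0.0]]
force: [0.1, -0.2, -0.4]
finger_gap: 0.0875
```

Run:
```python
from ov import *
s=say(); W=eyes.get_image('wrist')
np.save('pose7.npy',np.c_[s['ee_pos'],s['tool_rot']])
cv2.imwrite('pics/w7.png',W['image'])
crop(W['image'],270,130,100,100,6,'pics/w7c.png')
pose=(s['ee_pos'],s['tool_rot'])
print(proj(W,[(.611,-.051,.11),(.611,-.051,.0)],pose).round(1).tolist())
```

```text
t 11.28 ee [ 0.6117 -0.05    0.2171] F [ 0.07 -0.23 -0.41] gap 0.0875 q [-0.194  0.361  1.452  0.     1.328 -0.455]
[[319.0, 195.3], [319.3, 172.5]]
```

View pics/w7.png

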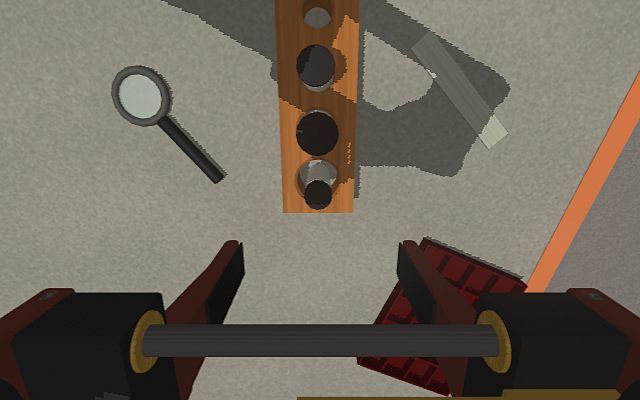

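View pics/w7c.png

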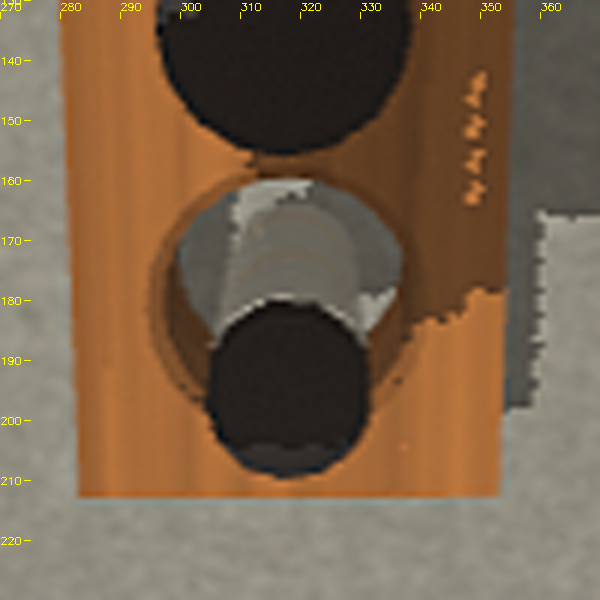

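Emit:
send_rows(series="0.02 -0.001 -0.0022 0 0 0; 0.06 -0.001 -0.0022 0 0 0; 0.1 -0.001 -0.0022 0 0 0; 0.13 -0.001 -0.0022 0 0 0; 0.147 -0.001 -0.0022 0 0 0; 0.151 -0.001 -0.0022 0 0 0; 0.151 -0.001 -0.0022 0 0 0; 0.151 -0.001 -0.0022 0 0 0")

```text
clock: 12.32
ee_pos: [0.6113, -0.0529, 0.0674]
tool_rot: [[0.002, -0.257, 0.967], [-0.0, 0.967, 0.257], [-1.0, -0.001, 0.002]]
force: [-0.6, 0.3, 0.0]
finger_gap: 0.0879
```

Emit:
send_rows(series="0 0 0 0 0 0; 0 0 0 0 0 0; 0 0 0 0 0 0; 0 0 0 0 0 0; 0 0 0 0 0 0; 0 0 0 0 0 0; 0 0 0 0 0 0", claw=0)

```text
clock: 13.2
ee_pos: [0.6102, -0.0527, 0.066]
tool_rot: [[-0.0, -0.257, 0.967], [0.0, 0.967, 0.257], [-1.0, 0.0, -0.0]]
force: [-0.0, -1.0, -0.7]
finger_gap: 0.0272
```

Emit:
send_rows(series="-0.02 0 0 0 0 0; -0.05 0 0 0 0 0; -0.085 0 0 0 0 0; -0.12 0 0 0 0 0; -0.14 0 0 0 0 0; -0.14 0.02 0 0 0 0; -0.14 0.06 0 0 0 0; -0.14 0.1 -0.001 0 0 0; -0.14 0.14 -0.001 0 0 0; -0.14 0.165 -0.0013 0 0 0")

```text
clock: 14.45
ee_pos: [0.5639, 0.1093, 0.2042]
tool_rot: [[-0.004, -0.258, 0.966], [0.001, 0.966, 0.258], [-1.0, 0.002, -0.003]]
force: [-0.2, 0.7, -1.6]
finger_gap: 0.0274
```

Emit:
send_rows(series="0 0.009 0 0 0 0; 0 0.0108 0 0 0 0; 0.02 0.0108 0 0 0 0; 0.05 0.0108 0 0 0 0; 0.07 0.0108 0 0 0 0; 0.078 0.0108 0 0 0 0; 0.078 0.0108 0 0 0 0; 0.078 0.0108 0 0 0 0; 0.078 0.0108 0 0 0 0")

```text
clock: 15.58
ee_pos: [0.5646, 0.1169, 0.129]
tool_rot: [[0.002, -0.256, 0.967], [0.0, 0.967, 0.256], [-1.0, -0.0, 0.002]]
force: [1.2, 0.0, -2.3]
finger_gap: 0.0271
```

Run:
```python
from ov import *
s=say(); pose=(s['ee_pos'],s['tool_rot']); W=eyes.get_image('wrist');S=eyes.get_image('side')
np.save('pose8.npy',np.c_[pose[0],pose[1]]); cv2.imwrite('pics/w8.png',W['image']);cv2.imwrite('pics/s8.png',S['image'])
x,y,z=pose[0]; R=(0,0,255);G=(0,255,0);M=np.c_[pose[0],pose[1]];ty=M[:,2]
crop(W['image'],270,160,100,90,7,'pics/w8c.png');crop(S['image'],290,150,60,60,10,'pics/s8c.png')
for d,p,a,n in((S,None,(290,150,60,60,10),'os8'),):
    L=[(proj(d,circ(x,y,z-.066,.014),p),R),(proj(d,circ(.5635,.1181,.05,.0185),p),G)]
    overlay(d['image'],*a,L,f'pics/{n}.png')
for off in(-3,-1.5,0,1.5):
    tb=np.array([x,y])+ty[:2]*off/1e3
    q=[proj(W,circ(*tb,z-.066,.014),pose),proj(W,circ(x,y,.05,.0185),pose),proj(W,circ(x,y,.047,.0155),pose)]
    print(off,[ (v[:,1].min().round(1),v[:,0].min().round(1),v[:,0].max().round(1)) for v in q])
```

```text
t 15.57 ee [0.5646 0.1169 0.129 ] F [ 1.19  0.04 -2.31] gap 0.0271 q [ 0.084  0.393  1.641  0.     1.106 -0.175]
-3 [(np.float64(195.0), np.float64(303.4), np.float64(336.1)), (np.float64(182.8), np.float64(299.0), np.float64(340.4)), (np.float64(185.3), np.float64(302.6), np.float64(336.9))]
-1.5 [(np.float64(193.3), np.float64(303.4), np.float64(336.1)), (np.float64(182.8), np.float64(299.0), np.float64(340.4)), (np.float64(185.3), np.float64(302.6), np.float64(336.9))]
0 [(np.float64(191.6), np.float64(303.4), np.float64(336.1)), (np.float64(182.8), np.float64(299.0), np.float64(340.4)), (np.float64(185.3), np.float64(302.6), np.float64(336.9))]
1.5 [(np.float64(189.9), np.float64(303.3), np.float64(336.1)), (np.float64(182.8), np.float64(299.0), np.float64(340.4)), (np.float64(185.3), np.float64(302.6), np.float64(336.9))]
```

View pics/w8c.png

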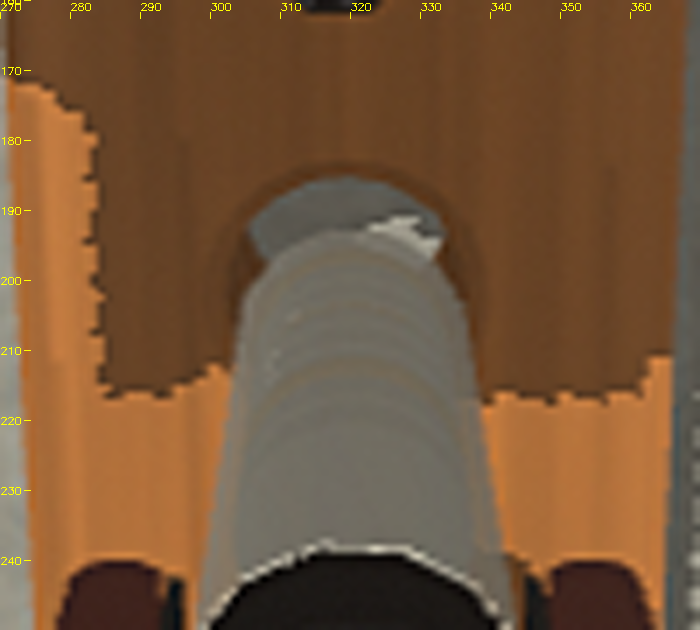

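View pics/os8.png

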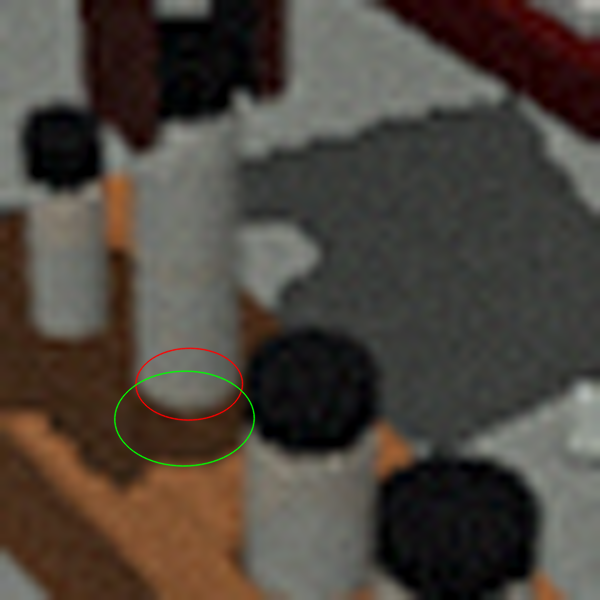

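Emit:
send_rows(series="0 0.0007 0 0 0 0; 0 0.0007 0 0 0 0; 0 0.0007 0 0 0 0; 0.006 0.0007 0 0 0 0; 0.012 0.0007 0 0 0 0; 0.018 0.0007 0 0 0 0; 0.024 0.0007 0 0 0 0; 0.028 0.0007 0 0 0 0; 0.028 0.0007 0 0 0 0")

```text
clock: 16.8
ee_pos: [0.5633, 0.1175, 0.0997]
tool_rot: [[-0.001, -0.257, 0.967], [0.0, 0.967, 0.257], [-1.0, 0.0, -0.001]]
force: [0.4, -0.5, -1.7]
finger_gap: 0.0275
```

Run:
```python
from ov import *
s=say(); W=eyes.get_image('wrist');S=eyes.get_image('side')
crop(W['image'],280,160,80,140,4,'pics/w9.png');crop(S['image'],280,150,80,80,7,'pics/s9.png')
```

```text
t 16.8 ee [0.5633 0.1175 0.0997] F [ 0.41 -0.46 -1.73] gap 0.0275 q [ 0.086  0.427  1.67   0.     1.045 -0.174]
```

View pics/s9.png

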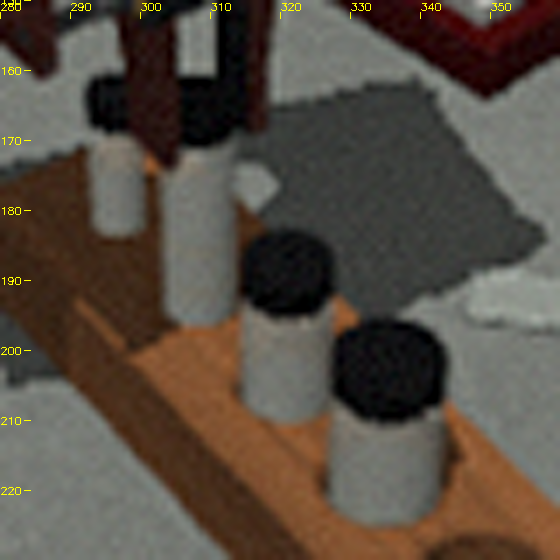

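View pics/w9.png

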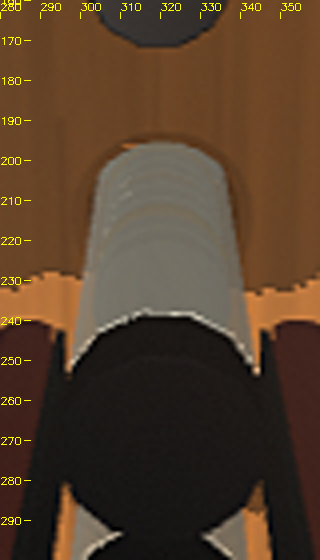

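The tube is about 16 mm into hole 1 and not touching the sides. I'll continue down.

Emit:
send_rows(series="0.007 0 0 0 0 0; 0.014 0 0 0 0 0; 0.021 0 0 0 0 0; 0.028 0 0 0 0 0; 0.031 0 0 0 0 0; 0.033 0 0 0 0 0; 0.033 0 0 0 0 0; 0.033 0 0 0 0 0")

```text
clock: 17.9
ee_pos: [0.5639, 0.1176, 0.0673]
tool_rot: [[0.0, -0.257, 0.967], [0.0, 0.967, 0.257], [-1.0, 0.0, 0.0]]
force: [-0.8, -1.3, -1.8]
finger_gap: 0.0271
```

Emit:
send_rows(series="0 0 0 0 0 0; 0 0 0 0 0 0; 0 0 0 0 0 0; 0 0 0 0 0 0; 0 0 0 0 0 0; 0 0 0 0 0 0", claw=1)

```text
clock: 18.65
ee_pos: [0.5637, 0.1176, 0.0671]
tool_rot: [[-0.0, -0.256, 0.967], [0.0, 0.967, 0.256], [-1.0, 0.0, 0.0]]
force: [-0.0, 0.2, -0.2]
finger_gap: 0.0835
```

Emit:
send_rows(series="-0.03 0 0 0 0 0; -0.07 0 0 0 0 0; -0.11 0 0 0 0 0; -0.15 0 0 0 0 0; -0.19 0 0 0 0 0; -0.2 0 -0.03 0 0 0; -0.2 0 -0.07 0 0 0; -0.2 0 -0.1 0 0 0; -0.2 0 -0.1 0 0 0; -0.2 0 -0.1 0 0 0")

```text
clock: 19.9
ee_pos: [0.4681, 0.092, 0.2674]
tool_rot: [[0.001, -0.256, 0.967], [0.0, 0.967, 0.256], [-1.0, -0.0, 0.001]]
force: [0.5, 0.3, -0.1]
finger_gap: 0.0879
```

Run:
```python
from ov import *
s=say(); W=eyes.get_image('wrist');S=eyes.get_image('side');T=eyes.get_image('top')
crop(S['image'],265,150,110,115,5,'pics/s10.png')
cv2.imwrite('pics/w10.png',W['image']); cv2.imwrite('pics/t10.png',T['image'])
hs=[(.5485,.1741),(.5635,.1181),(.5785,.0621),(.5935,.0061)]
print(proj(S,[(*h,.11) for h in hs]).round(1).tolist())
```

```text
t 19.9 ee [0.4681 0.092  0.2674] F [ 0.52  0.34 -0.06] gap 0.0879 q [ 0.049  0.115  1.662  0.     1.364 -0.21 ]
[[295.4, 162.2], [307.6, 174.0], [320.7, 186.6], [334.7, 200.2]]
```

View pics/s10.png

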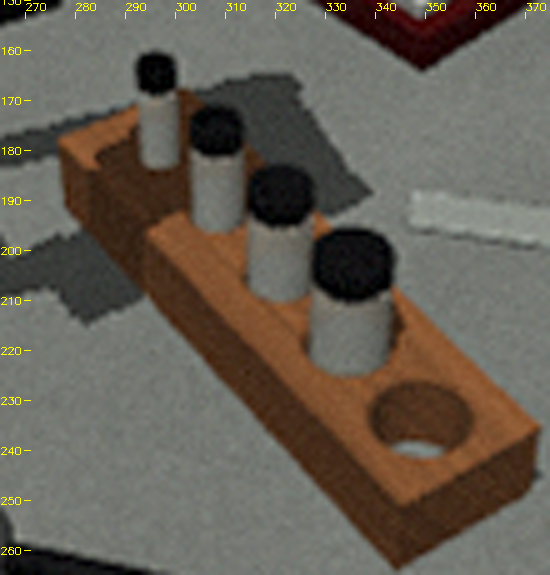

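View pics/t10.png

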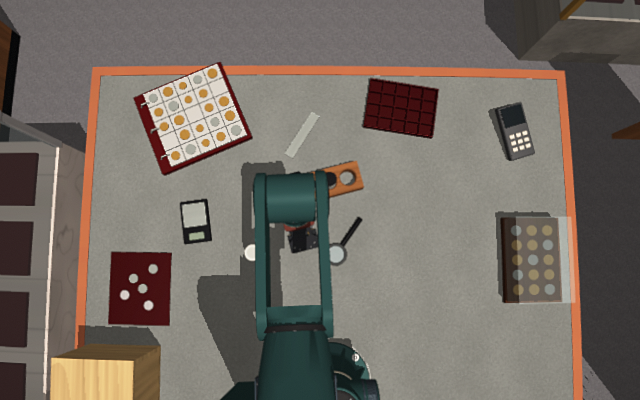

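View pics/w10.png

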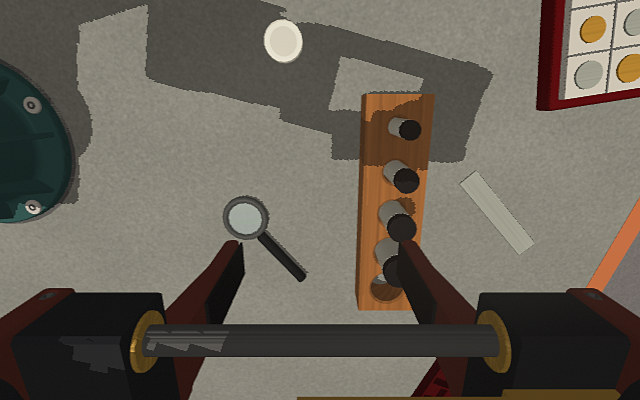

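```bash
python3 -c "
from cell import arm
print(arm.finish_job())"
```

```text
the job is handed in; nothing more can be done
None
```

Both tubes are in their matching holes, let go, and the job is handed in at about 20 s of the 69 s allowed.

- **34 mm tube:** It was the one on the open counter (the fingers stopped on it at about 33 mm) and went into the 37 mm hole.
- **28 mm tube:** It was the one loose in the 49 mm hole (fingers stopped at about 27 mm) and went into the 31 mm hole.
- **Insertion:** Both slid in without contact; the wrist force showed little more than each tube's weight. I let go with each about 1 mm above the counter, so it dropped that last bit.
- **Last pictures:** All four tubes stand upright, at matching heights in the side view, and the 49 mm hole is empty. The loupe, scale, capsules and ruler look unmoved by eye, and the open gripper is clear of everything.
- **Disagreement between cameras:** They differed by up to about 5 mm along the rack on where the 34 mm tube sat relative to its hole. I settled this by comparing the tube's lower edge with the hole mouth in close-up before lowering, and did the same for the 28 mm tube.

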